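Clamp the lock body, press its cylinder home against the spring and hold it for the pin

TASK

Swing the clamp lever of the fixture down until its foot rests on the steel lock body. Then take the brass cylinder with the key in it out of the wooden rack, set it into the oval slot in the top of the clamped lock body and press it down against the spring inside until its collar sits fully home on the lock body. Finish while still holding it pressed down there with the gripper, ready for the retaining pin; leave the lock body in its nest and the other cylinders and tools where they lie.

Things in the scene. Friction and masses are not known exactly. Their poses are not given: they have to be found in the camera images.
- fixture: Fixed lock-fitting fixture: aluminium base plate 180 x 130 x 12 mm (long side along its x) with a low dark-steel nest (walls to 26 mm high) in its middle that holds the lock body; at its +y side two dark-steel cheeks (to 78 mm high) carry the clamp lever. Origin: centre of the plate's underside, on the bench.
- clamp (a joint): Clamp lever's hinge, rad: 0 = shut, lever level, its rubber foot (45 mm from the hinge) on the lock body; grows as it swings up; 1.57 = upright; starts at 1.0 to 1.6. Stiff: it stays where it is left and needs 2 to 3 N at the handle. A flat steel bar 14 mm wide and 8 mm thick, ending in a round black grip 16 mm in diameter, 72 to 122 mm from the hinge.
- clamp_hinge (a point): Hinge pin of the clamp lever, fixed on the fixture at x 28, y 45, z 68 mm of its frame. The pin lies along the fixture's x. Shut, the lever points along the fixture's -y; at joint value q the lever points along (0, -cos q, sin q) in the fixture's frame.
- clamp_handle (a point): Middle of the clamp lever's round grip, on its centre line, 100 mm from the hinge pin; it moves with the lever.
- lock_body: Loose bright steel block 96 x 46 x 44 mm (x, y, z), 0.7 kg, standing in the fixture's nest with its axes along the fixture's, underside 12 mm and top 56 mm above the bench. Origin: centre of its underside. In its top an oval slot 32.4 mm (along x) by 20.4 mm (along y), 41 mm deep, with a spring-loaded plunger inside.
- slot_mouth (a point): Centre of the slot's mouth in the top face of the lock body, 20 mm to the -x side of the block's middle, 44 mm above its underside.
- plunger (a joint): Travel of the sprung plunger in the slot, m: 0 = out, its face 22 mm below the slot's mouth; grows as it is pressed down. The spring pushes back with 5 N at first and 11 N at 0.012, where the cylinder's collar meets the top of the lock body (the hard stop). Let go, it lifts the cylinder again by about 12 mm.
- cylinder: The cylinder to fit: loose oval brass lock cylinder with its key in it, upright in one of the rack's three slots, about 0.17 kg, 72 mm high. Origin: centre of its underside, 12 mm above the bench at the start. Barrel 30 mm (x) by 18 mm (y) with round ends and a small taper at the foot. It fits the lock body either way round (half a turn is the same), its x along the lock body's x.
- key_head (a point): Middle of the key's black plastic head, 59 mm above the cylinder's underside. The head is 28 mm wide along the cylinder's x, 10 mm thick along its y and reaches from 46 to 72 mm above the underside, on a narrow steel shank. Grip it across its thickness.
- collar (a point): Centre of the underside of the cylinder's oval brass collar (42 x 28 mm, 4 mm thick, 34 to 38 mm above the cylinder's underside); at the hard stop this point coincides with slot_mouth.
- rack: Fixed wooden rack, 70 x 190 x 30 mm (x, y, z), origin at the centre of its underside, with three slots 34 x 22 mm (long side along its x), 18 mm deep, at y -60, 0 and 60 mm. It holds the keyed cylinder and the two spares upright.
- spare_a: Spare oval brass cylinder without a key, 38 mm high, in the rack. Origin: centre of its underside. To be left alone.
- spare_b: Another spare like spare_a. To be left alone.
- hammer: Hammer with a wooden handle, 260 mm long, lying at the robot's right. Origin: its middle, on the bench. To be left alone.
- pliers: Pliers with red grips, 160 mm long, lying at the robot's left. To be left alone.
- knife: Grey utility knife, 160 x 24 x 17 mm, lying in the middle of the bench between the fixture and the rack. To be left alone.
- punch: Steel pin punch, 110 mm long and 12 mm thick, lying in the middle of the bench, nearer the robot than the knife. To be left alone.
Not all that is in view belongs to the job. Leave any turquoise look-alike of the cylinder alone.

How it is judged:
By the outcome, as a careful person would: the job done as asked, in the order asked, and still so for the second after the job is handed in, while the arm keeps its last pose, push and grip.
It also fails if it takes over 64 s, if anything falls off the work surface, if the arm or the gripper's body presses on something with over 40 N, if the wrist force passes 120 N, or if a joint passes its speed limit or range.

ROBOT

A 7-joint arm with a two-finger parallel gripper is mounted at the origin on the work surface. World frame = base frame: x ahead of the robot, y to its left, z up, the work surface at z = 0. Lengths are in m, angles in rad, forces in N, time in s.
With the tool pointing down it reaches from about 0.4 to 0.85 m from the base axis. Payload 10.4 kg.
Tool frame: the origin (TCP) lies on the centre line of the jaws, within the pads' length; the fingertips stand 8 mm ahead of it and the grasp point (between the pads) lies 11 mm behind it (r.finger_overhang is the distance from the TCP to the fingertips, in m); z points along the fingers, y is the line along which they close (so a half turn about z gives the same grasp; the last joint's range is limited). The gripper opens to 87 mm and grips with 3 to 60 N. Pads are 19 mm wide; open, the fingers measure 117 mm over their backs; the gripper's body (75 mm by 190 mm) begins 51 mm behind the grasp point.
Start: joints at [-1.149, 0.332, -0.065, 1.46, 0.022, 1.35, -0.088], TCP at [0.269, 0.564, 0.199] pointing down, gripper open.
Joint ranges: [-2.6, 2.6], [-0.5, 2.12], [-1.47, 1.34], [0.16, 2.42], [-1.27, 4.41], [0.06, 2.06], [-2.6, 2.6]. Speed limits (rad/s): [2.22, 2.22, 2.79, 2.79, 3.14, 3.14, 3.14].

INTERFACE

Orientations are given as a unit quaternion [x, y, z, w].
In Python, from bench import r, vision gives the robot as it stands.
- The arm moves only by the tool drive_tool, never from a script. Its argument "series" is a list of rows, each a list of 2 entries, a list of its own where there are three numbers: the shift along the world's x, y, z in cm, then the turn about the world's z in degrees. A call has exactly 10 rows; each row shifts and turns the commanded pose from where the row before left it; what a row does not reach is not made up. A row lasts 1/8 s, in which the tool goes at most 62.5 mm and 10.7 degrees, less where a joint would pass 70% of its speed; a pose out of reach is approached as far as the arm can. A call with a gripper value outside its range is refused whole. "hand" is the closure, from 0 (fully open) to 1 (shut), set as the call begins (left out, the last holds). The fingers move at their own pace and stop on an object; "newtons" is the grip in N (left out, the last holds). Time passes only in rows, so rows that do not move let the fingers close, or fill a call up. It gives the time, the measured TCP pose, the force, the opening and the grip force at its end, in the units of the state.
- r.read_state(): the state, without advancing time (a new reading comes with each control period).
- vision.camera(name): name is "scene" or "top" or "wrist"; returns a dict with "color" (420x560x3 uint8, red, green, blue), "intrinsics" (3x3 intrinsics, pixels), "R" (3x3) and "t" (3): a world point X has camera coordinates R X + t; the wrist camera has in their place "mount" (4x4, takes a point from camera to tool coordinates, whose origin is the TCP and whose axes are the flange's). Camera axes: x right, y down, z forward; pixel columns grow to the right and rows downward; lengths in m; the calibration is good to about 2 mm. A picture is of the moment at which its call begins: read the wrist's pose just before it. There is no depth.
- r.close_job(): hands the job in; it is judged then, once.
The state is a dict: "time": time; "joint_positions": joint angles; "joint_vel": joint speeds; "joint_torque": joint torques, N m; "ee_pos": TCP position; "eef_rot": TCP orientation; "ft_force": force on the tool from outside, world axes, zero at the start; "torque": the same for the moment, N m; "width": finger opening in m; "grip_force": force on a finger pad.
Only numpy, scipy, OpenCV 4.12 (cv2) and the standard library are available. Lean on these libraries where they do the work, as an engineer would, in place of code of your own. Each camera call takes 0.05 s, during which the arm holds its last target. There are 200 camera calls.

## Working session

There is one attempt and no reset: what is moved stays moved. The work goes in short steps, Python scripts to look and compute and a tool call to move; the robot and the scene stay as the last step left them, time stands still between calls to the robot, and variables do not carry over. Pictures are saved under pics/ and viewed, at most 10 in all, crops included, and the job is handed in when it is done.

Besides the shell and the picture viewer there is one more tool, called after "Emit:" by a JSON object that holds its "api" and its "payload". drive_tool: Moves the arm, as the interface text tells. Its arguments: {"type":"object","properties":{"series":{"type":"array"},"hand":{"type":"number"},"newtons":{"type":"number"}},"required":["series"]}

```bash
mkdir -p pics; ls
python3 - <<'E'
from bench import r, vision
import cv2
for n in("scene","top"):
    c=vision.camera(n); cv2.imwrite(f"pics/{n}0.png",c["color"][:,:,::-1])
    print(n,c["intrinsics"],c["R"],c["t"])
print(vision.camera("wrist")["mount"], r.read_state())
E
```

```text
pics
scene [[482.69398405   0.         281.66913713]
 [  0.         482.69398405 209.75572994]
 [  0.           0.           1.        ]] [[ 0.39301588  0.91950177  0.00741726]
 [ 0.65450403 -0.27406582 -0.70463636]
 [-0.64588156  0.28178791 -0.70952984]] [-0.22782701 -0.28181713  1.51263403]
top [[474.28862516   0.         279.46202802]
 [  0.         474.28862516 208.50299452]
 [  0.           0.           1.        ]] [[ 0.10769607 -0.99416964  0.00531901]
 [-0.96831013 -0.10610441 -0.22609146]
 [ 0.22533764  0.01919871 -0.97409156]] [-0.02779456  0.54982004  1.44059509]
[[-7.08943025e-05 -9.65314566e-01 -2.61089609e-01  7.04782191e-02]
 [ 9.99999977e-01 -1.20741816e-04  1.74880698e-04 -2.79713326e-04]
 [-2.00339318e-04 -2.61089591e-01  9.65314553e-01 -1.85287978e-01]
 [ 0.00000000e+00  0.00000000e+00  0.00000000e+00  1.00000000e+00]] {'time': 0.15, 'joint_positions': array([-1.14860585,  0.33271307, -0.0647316 ,  1.46071305,  0.02159879,
        1.34993242, -0.08850072]), 'joint_vel': array([ 0.00131362, -0.00250845, -0.00255536, -0.00526284,  0.00118519,
        0.00176851,  0.000596  ]), 'joint_torque': array([ 8.77028160e-04, -6.23631692e+01,  2.46154616e-02, -3.90139711e+01,
       -6.14084071e-02,  3.72178468e-02,  8.22896072e-05]), 'ee_pos': array([0.26876588, 0.56391107, 0.1981622 ]), 'eef_rot': array([ 2.20544493e-01,  9.75376768e-01, -5.25658539e-04, -1.00925929e-04]), 'ft_force': array([-0.05730708,  0.31782051,  0.00257193]), 'torque': array([ 0.02407491,  0.00762214, -0.01237592]), 'grip_force': 0.0, 'width': 0.08743955546129281}
```

View pics/scene0.png

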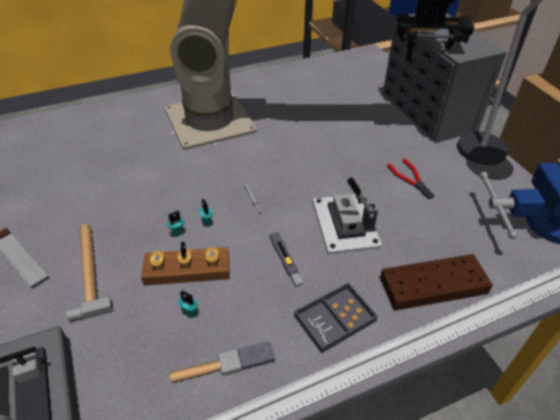

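View pics/top0.png

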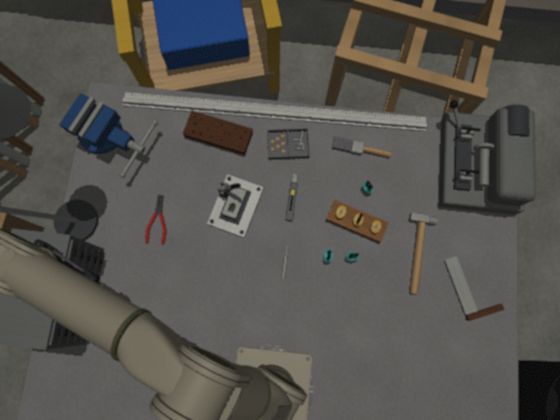

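The scene view shows the rack at about (186,265), with the keyed cylinder in its middle slot (184,255), and the fixture at (347,220) with its lever up. In the top view the rack is at (358,221) and the fixture at (236,205). I'll enlarge both.

Run:
```python
import cv2,numpy as np
s=cv2.imread("pics/scene0.png");t=cv2.imread("pics/top0.png")
f=lambda im,x,y:cv2.resize(im[y:y+75,x:x+100],(400,300),interpolation=cv2.INTER_CUBIC)
cv2.imwrite("pics/z.png",np.vstack([np.hstack([f(s,300,175),f(s,135,220)]),np.hstack([f(t,190,168),f(t,308,185)])]))
```

```text
(no output)
```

View pics/z.png

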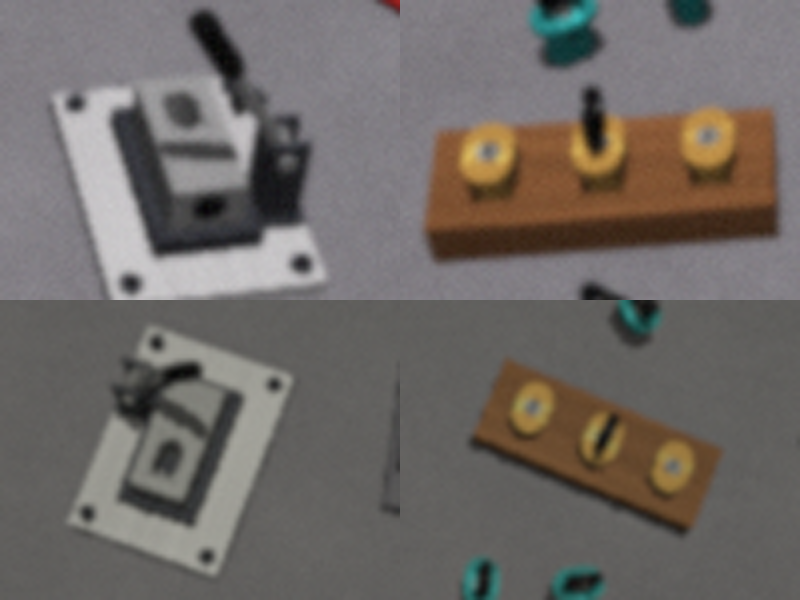

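```bash
cat > h.py <<'E'
import numpy as np, cv2
K={};P={}
cal={"scene":([482.694,281.669,209.756],[[0.39301588,0.91950177,0.00741726],[0.65450403,-0.27406582,-0.70463636],[-0.64588156,0.28178791,-0.70952984]],[-0.22782701,-0.28181713,1.51263403]),
"top":([474.2886,279.462,208.503],[[0.10769607,-0.99416964,0.00531901],[-0.96831013,-0.10610441,-0.22609146],[0.22533764,0.01919871,-0.97409156]],[-0.02779456,0.54982004,1.44059509])}
def unp(cam,u,v,z):
    k,R,t=cal[cam];R=np.array(R);t=np.array(t)
    d=R.T@[(u-k[1])/k[0],(v-k[2])/k[0],1];c=-R.T@t
    return c+d*(z-c[2])/d[2]
def crop(cam,ox,oy,pts,z,s=4): return np.array([unp(cam,(x+.5)/s-.5+ox,(y+.5)/s-.5+oy,z) for x,y in pts])
def fit(mod,w):  # 2D rigid
    mod=np.array(mod,float);w=w[:,:2];a=mod-mod.mean(0);b=w-w.mean(0)
    th=np.arctan2((a[:,0]*b[:,1]-a[:,1]*b[:,0]).sum(),(a*b).sum())
    R=np.array([[np.cos(th),-np.sin(th)],[np.sin(th),np.cos(th)]])
    o=w.mean(0)-R@mod.mean(0); return o,th,np.linalg.norm(mod@R.T+o-w,axis=1)
E
python3 - <<'E'
from h import *
F=crop("top",190,168,[(150,25),(293,75),(216,277),(68,223)],.012)
o,th,e=fit([(.09,.065),(.09,-.065),(-.09,-.065),(-.09,.065)],F);print("fix",o,np.degrees(th),e)
Rk=crop("top",308,185,[(105,60),(322,150),(290,232),(72,138)],.03)
o2,t2,e=fit([(.035,.095),(.035,-.095),(-.035,-.095),(-.035,.095)],Rk);print("rack",o2,np.degrees(t2),e)
print("key top",crop("top",308,185,[(207,135)],.071),"scene",crop("scene",135,220,[(193,118)],.071))
F=crop("scene",300,175,[(52,92)],.012);print("scene corner",F, "expected -x+y? ",o)
R=np.array([[np.cos(th),-np.sin(th)],[np.sin(th),np.cos(th)]])
for q in((-.09,.065),(-.09,-.065)):print(o+R@q)
print("slot",o+R@[-.02,0],"top",crop("top",190,168,[(168,158)],.056),"scene",crop("scene",300,175,[(183,110)],.056))
Rs=crop("scene",135,220,[(38,130),(373,108),(377,207),(32,230)],.03)
print("rack scene",fit([(-.035,-.095),(-.035,.095),(.035,.095),(.035,-.095)],Rs))
# lever grip: top local (185,72)centre of black; scene local (217,42)
for q in(1.,1.1,1.2,1.3,1.4,1.5):
  p=np.array([.028,.045-.1*np.cos(q)]);w=o+R@p;z=.068+.1*np.sin(q)
  X=np.append(w,z);out=[]
  for n,ox,oy in(("top",190,168),("scene",300,175)):
    k,Rr,t=cal[n];c=np.array(Rr)@X+t;out+=[(k[0]*c[0]/c[2]+k[1]-ox)*4,(k[0]*c[1]/c[2]+k[2]-oy)*4]
  print(q,np.round(X,3),np.round(out))
E
```

```text
fix [0.55796839 0.17903397] -13.846451927237446 [0.00153234 0.00142155 0.00055006 0.00048271]
rack [ 0.54405172 -0.21981088] -17.416348483583025 [0.0008412  0.00160426 0.00157158 0.00085669]
key top [[ 0.54345052 -0.22117012  0.071     ]] scene [[ 0.54576528 -0.21933665  0.071     ]]
scene corner [[0.45439163 0.1406599  0.012     ]] expected -x+y?  [0.55796839 0.17903397]
[0.48613959 0.26368397]
[0.45502789 0.1374617 ]
slot [0.53854958 0.18382038] top [[0.53910566 0.18404223 0.056     ]] scene [[0.54006091 0.18532683 0.056     ]]
rack scene (array([ 0.54777486, -0.21821822]), np.float64(-0.30792228599068894), array([0.00119554, 0.00166726, 0.00136875, 0.00321018]))
1.0 [0.583 0.164 0.152] [189.  74. 201.  45.]
1.1 [0.585 0.172 0.157] [178.  68. 217.  37.]
1.2 [0.587 0.181 0.161] [166.  62. 234.  30.]
1.3 [0.59  0.19  0.164] [154.  57. 252.  24.]
1.4 [0.592 0.2   0.167] [141.  52. 269.  19.]
1.5 [0.594 0.209 0.168] [129.  47. 287.  15.]
```

Emit:
{"api": "drive_tool", "payload": {"series": [[[2.9,-3.6,1.5],1.2],[[2.9,-3.6,1.5],1.2],[[2.9,-3.6,1.5],1.2],[[2.9,-3.6,1.5],1.2],[[2.9,-3.6,1.5],1.2],[[2.9,-3.6,1.5],1.2],[[2.9,-3.6,1.5],1.2],[[2.9,-3.6,1.5],1.2],[[2.9,-3.6,1],1.2],[[2.9,-3.6,0],0.9]], "hand": 1, "newtons": 30}}

```text
time: 1.4
ee_pos: [0.5599, 0.2031, 0.3296]
eef_rot: [0.12, 0.993, 0.0, 0.001]
ft_force: [0.6, -0.3, -0.5]
width: 0.0015
grip_force: 0.0
```

```bash
cat >> h.py <<'E'
def wrist(name):
    from bench import r,vision
    from scipy.spatial.transform import Rotation as Ro
    s=r.read_state();c=vision.camera("wrist");T=np.eye(4);T[:3,:3]=Ro.from_quat(s["eef_rot"]).as_matrix();T[:3,3]=s["ee_pos"]
    np.savez(f"pics/{name}.npz",M=T@c["mount"],K=c["intrinsics"]);cv2.imwrite(f"pics/{name}.png",c["color"][:,:,::-1]);return s
def wunp(name,pts,z):
    d=np.load(f"pics/{name}.npz");M=d["M"];Ki=np.linalg.inv(d["K"]);o=[]
    for u,v in pts:
        a=M[:3,:3]@Ki@[u,v,1];o.append(M[:3,3]+a*(z-M[2,3])/a[2])
    return np.array(o)
def toolyaw(s):
    from scipy.spatial.transform import Rotation as Ro
    y=Ro.from_quat(s["eef_rot"]).as_matrix()[:,1];return np.degrees(np.arctan2(y[1],y[0]))
E
python3 -c "
from h import *
s=wrist('w1');print(s['ee_pos'],toolyaw(s),s['time'])"
```

```text
[0.5599094  0.203086   0.32956518] 76.25826388058096 1.4
```

View pics/w1.png

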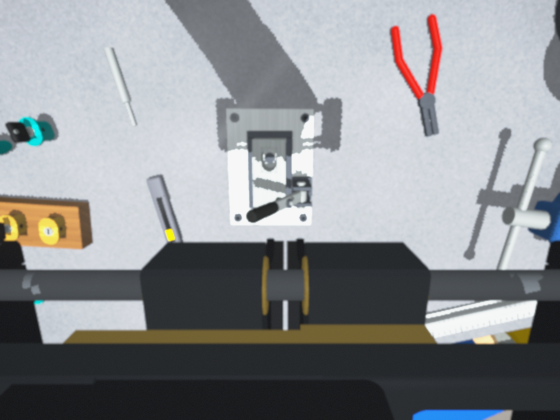

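The wrist view shows the plate corners at (228,109), (313,109), (312,225) and (231,224), the slot at (269,160), and the lever's black grip at about (262,211).

Run:
```python
from h import *
o,th,e=fit([(-.09,-.065),(-.09,.065),(.09,.065),(.09,-.065)],wunp("w1",[(228,109),(313,109),(312,225),(231,224)],.012))
print(o,np.degrees(th),e)
print("slot",wunp("w1",[(269,160)],.056),"key grips",wunp("w1",[(262,211)],.153))
R=np.array([[np.cos(th),-np.sin(th)],[np.sin(th),np.cos(th)]])
print((wunp("w1",[(262,211),(269,160)],.153)[0,:2]-o)@R, (wunp("w1",[(269,160)],.056)[0,:2]-o)@R)
```

```text
[0.55887353 0.18127135] -13.96644513111845 [0.00266023 0.00276297 0.00047189 0.00148246]
slot [[0.53947783 0.1851172  0.056     ]] key grips [[0.58377487 0.16997919 0.153     ]]
[ 0.02689059 -0.00494831] [-0.01975052 -0.00094908]
```

Emit:
{"api": "drive_tool", "payload": {"series": [[[0.7,0.1,-2.8],0],[[0.7,0.1,-2.8],0],[[0.7,0.1,-2.8],0],[[0.7,0.1,-2.8],0],[[0.6,0,-2.8],0],[[0,0,-2.8],0],[[0,0,0],0],[[-0.12,-0.5,0],0],[[-0.12,-0.5,0],0],[[-0.12,-0.5,0],0]]}}

```text
time: 2.7
ee_pos: [0.5896, 0.1928, 0.1618]
eef_rot: [0.12, 0.993, 0.0, 0.001]
ft_force: [0.2, -0.6, 0.3]
width: 0.0004
grip_force: 0.0
```

Emit:
{"api": "drive_tool", "payload": {"series": [[[-0.25,-1.0,-0.62],0],[[-0.25,-1.0,-0.62],0],[[-0.16,-0.65,-0.68],0],[[-0.16,-0.65,-0.68],0],[[-0.13,-0.51,-0.79],0],[[-0.13,-0.51,-0.79],0],[[-0.09,-0.34,-0.88],0],[[-0.09,-0.34,-0.88],0],[[-0.03,-0.11,-0.46],0],[[-0.03,-0.11,-0.46],0]]}}

```text
time: 3.95
ee_pos: [0.5761, 0.1411, 0.0919]
eef_rot: [0.12, 0.993, 0.0, -0.0]
ft_force: [-0.2, 0.3, 1.7]
width: 0.0007
grip_force: 0.4
```

Emit:
{"api": "drive_tool", "payload": {"series": [[[0,0,-0.3],0],[[0,0,-0.3],0],[[0,0,-0.2],0],[[0,0,-0.1],0],[[0,0,-0.1],0],[[0,0,0],0],[[0,0,0],0],[[0,0,0],0],[[0,0,0],0],[[0,0,0],0]]}}

```text
time: 5.2
ee_pos: [0.5761, 0.141, 0.0822]
eef_rot: [0.12, 0.993, 0.0, -0.0]
ft_force: [-0.1, 0.4, -0.1]
width: 0.0001
grip_force: 0.1
```

Emit:
{"api": "drive_tool", "payload": {"series": [[[0,0,-0.1],0],[[0,0,-0.1],0],[[0,0,-0.1],0],[[0,0,-0.1],0],[[0,0,0],0],[[0,0,0],0],[[0,0,0],0],[[0,0,0],0],[[0,0,0],0],[[0,0,0],0]]}}

```text
time: 6.45
ee_pos: [0.5761, 0.141, 0.0782]
eef_rot: [0.12, 0.993, 0.0, -0.0]
ft_force: [0.3, 0.5, -0.9]
width: 0.0006
grip_force: 0.0
```

Run:
```python
from h import *
from bench import vision
wrist('w2');w=cv2.imread('pics/w2.png')
s=vision.camera("scene")["color"][:,:,::-1]
cv2.imwrite("pics/z2.png",np.hstack([cv2.resize(s[170:270,290:410],(400,333),interpolation=2),cv2.resize(w,(400,300))[:, :].copy() if 0 else cv2.resize(w[:260],(400,333))]))
```

```text
(no output)
```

View pics/z2.png

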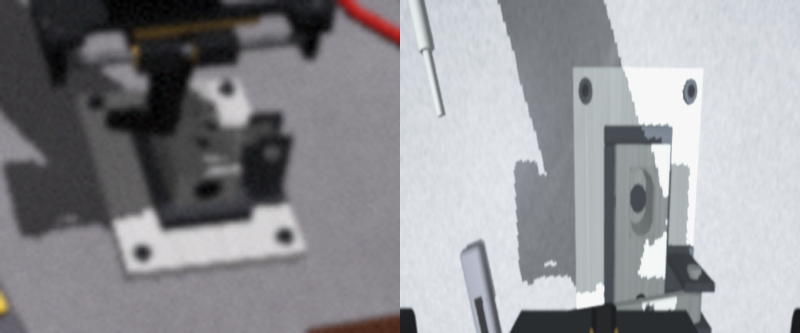

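The lever is low, with the finger on it, but the wrist camera can't see the grip. I'll lift to check.

Emit:
{"api": "drive_tool", "payload": {"series": [[[0,0,2],0],[[0,0,3],0],[[0,0,4],0],[[0,0,4],0],[[0,0,4],0],[[0,0,4],0],[[0,0,2],0],[[0,0,0],0],[[0,0,0],0],[[0,0,0],0]]}}

```text
time: 7.8
ee_pos: [0.5756, 0.1409, 0.3068]
eef_rot: [0.12, 0.993, -0.0, -0.001]
ft_force: [-0.2, -0.3, -0.3]
width: 0.0009
grip_force: 0.0
```

Run:
```python
from h import *
from bench import vision
wrist('w3');w=cv2.imread('pics/w3.png')
s=vision.camera("scene")["color"][:,:,::-1]
cv2.imwrite("pics/z3.png",np.hstack([cv2.resize(s[170:270,300:380],(400,500),interpolation=2),cv2.resize(w[60:260,180:340],(400,500),interpolation=2)]))
```

```text
(no output)
```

View pics/z3.png

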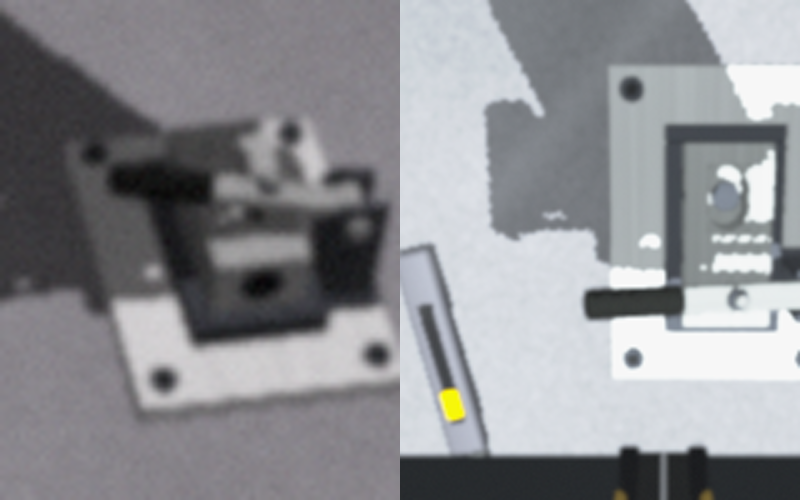

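Run:
```python
from h import *
o=np.array([.5588,.1805]);th=np.radians(-13.9)
R=np.array([[np.cos(th),-np.sin(th)],[np.sin(th),np.cos(th)]])
d=np.load("pics/w3.npz");Mi=np.linalg.inv(d["M"])
for q in(-.1,-.05,0.,.05,.1,.2):
  out=[]
  for r_ in(.072,.122):
    X=np.append(o+R@[.028,.045-r_*np.cos(q)],.068+r_*np.sin(q))
    k,Rr,t=cal["scene"];c=np.array(Rr)@X+t;out+=[(k[0]*c[0]/c[2]+k[1]-300)*5,(k[0]*c[1]/c[2]+k[2]-170)*5]
    c=d["K"]@(Mi@np.append(X,1))[:3];out+=[(c[0]/c[2]-180)*2.5,(c[1]/c[2]-60)*2.5]
  print(q,np.round(out))
```

```text
-0.1 [198. 229. 278. 291.  94. 248. 185. 289.]
-0.05 [198. 224. 278. 292.  94. 239. 183. 291.]
0.0 [199. 218. 278. 293.  94. 230. 182. 293.]
0.05 [200. 213. 278. 294.  95. 221. 181. 295.]
0.1 [201. 207. 279. 296.  97. 212. 181. 297.]
0.2 [204. 196. 281. 298. 103. 193. 182. 301.]
```

Run:
```python
from h import *
for X in([.5761,.141,.0702],[.5761,.141,.1],[.5756,.1409,.2988]):
    k,Rr,t=cal["scene"];c=np.array(Rr)@X+t;u,v=k[0]*c[0]/c[2]+k[1],k[0]*c[1]/c[2]+k[2];print(u,v,"z2crop",(u-290)*3.333,(v-170)*3.333)
# tip seen by the wrist camera (tool coords)
from bench import r,vision
c=vision.camera("wrist");Mi=np.linalg.inv(c["mount"])
for p in([0,0,.008],[.0095,0,.008],[-.0095,0,.008],[0,.015,.008],[0,0,-.03]):
    q=c["intrinsics"]@(Mi@np.append(p,1))[:3];print(p,q[:2]/q[2], "z3 crop",(q[0]/q[2]-180)*2.5,(q[1]/q[2]-60)*2.5)
```

```text
336.647822300251 212.80207921426037 z2crop 155.47719172673658 142.65933002112985
337.7919129991226 203.72329739521052 z2crop 159.29044602607559 112.39975021823668
346.5392901447566 132.88574018226745 z2crop 188.44545405247374 -123.70182797250258
[0, 0, 0.008] [285.54949165 236.186759  ] z3 crop 263.8737291156528 440.466897512201
[0.0095, 0, 0.008] [285.55614617 221.69412476] z3 crop 263.89036542198426 404.23531189898944
[-0.0095, 0, 0.008] [285.54299625 250.33284849] z3 crop 263.857490613113 475.83212121489646
[0, 0.015, 0.008] [309.52570299 236.18398671] z3 crop 323.81425747837426 440.45996677580206
[0, 0, -0.03] [285.69773903 261.64446336] z3 crop 264.24434757383125 504.11115840096585
```

Run:
```python
import cv2,numpy as np
a,b=[cv2.imread(f"pics/{n}.png")[190:290,225:345] for n in("w2","w3")]
f=lambda x:cv2.resize(np.clip(x.astype(float)*1.6+20,0,255).astype(np.uint8),(400,333),interpolation=2)
cv2.imwrite("pics/z4.png",np.hstack([f(a),f(b)]))
```

```text
(no output)
```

View pics/z4.png

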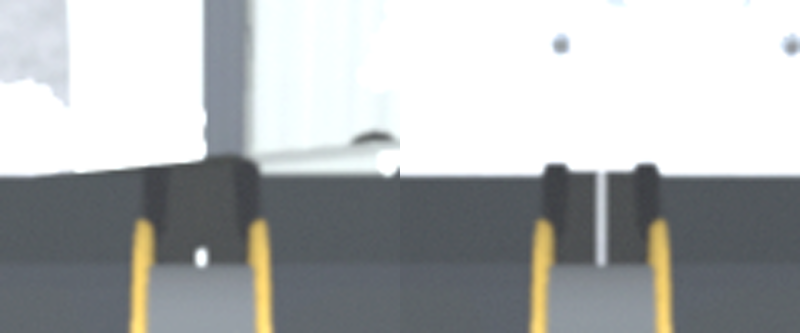

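Run:
```python
from bench import r,vision
print(r.finger_overhang,[a for a in dir(r) if a[0]!='_'])
s=r.read_state();print(s["ee_pos"],s["time"])
```

```text
0.008 ['PlanningError', 'close_job', 'finger_overhang', 'read_state']
[0.57591044 0.14097913 0.30750194] 7.95
```

Emit:
{"api": "drive_tool", "payload": {"series": [[[-0.17,-0.68,-3],0],[[-0.17,-0.68,-4],0],[[0,0,-4],0],[[0,0,-4],0],[[0,0,-2.5],0],[[0,0,-1],0],[[0,0,-0.5],0],[[0,0,-0.3],0],[[0,0,-0.3],0],[[0,0,-0.3],0]]}}

```text
time: 9.2
ee_pos: [0.573, 0.1275, 0.1095]
eef_rot: [0.12, 0.993, 0.0, 0.0]
ft_force: [-0.3, 1.3, 0.9]
width: 0.0006
grip_force: 0.0
```

Emit:
{"api": "drive_tool", "payload": {"series": [[[0,0,-0.2],0],[[0,0,-0.2],0],[[0,0,-0.2],0],[[0,0,-0.2],0],[[0,0,-0.2],0],[[0,0,-0.2],0],[[0,0,-0.2],0],[[0,0,-0.2],0],[[0,0,-0.2],0],[[0,0,-0.2],0]]}}

```text
time: 10.45
ee_pos: [0.5727, 0.1274, 0.0891]
eef_rot: [0.12, 0.993, 0.0, 0.0]
ft_force: [0.6, -0.4, -0.0]
width: 0.0007
grip_force: 0.0
```

Emit:
{"api": "drive_tool", "payload": {"series": [[[0,0,-0.15],0],[[0,0,-0.15],0],[[0,0,-0.15],0],[[0,0,-0.15],0],[[0,0,-0.15],0],[[0,0,-0.15],0],[[0,0,-0.15],0],[[0,0,-0.15],0],[[0,0,-0.15],0],[[0,0,-0.15],0]]}}

```text
time: 11.7
ee_pos: [0.5727, 0.1274, 0.0741]
eef_rot: [0.12, 0.993, 0.0, 0.0]
ft_force: [0.1, -1.2, 1.7]
width: 0.0003
grip_force: 0.3
```

Run:
```python
from h import *
from bench import vision
wrist('w5');w=cv2.imread('pics/w5.png')
s=vision.camera("scene")["color"][:,:,::-1]
f=lambda x:np.clip(x.astype(float)*1.7+20,0,255).astype(np.uint8)
cv2.imwrite("pics/s5.png",s)
cv2.imwrite("pics/z5.png",np.hstack([f(cv2.resize(s[170:250,305:385],(400,400),interpolation=2)),f(cv2.resize(w[150:290,215:355],(400,400),interpolation=2))]))
```

```text
(no output)
```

View pics/z5.png

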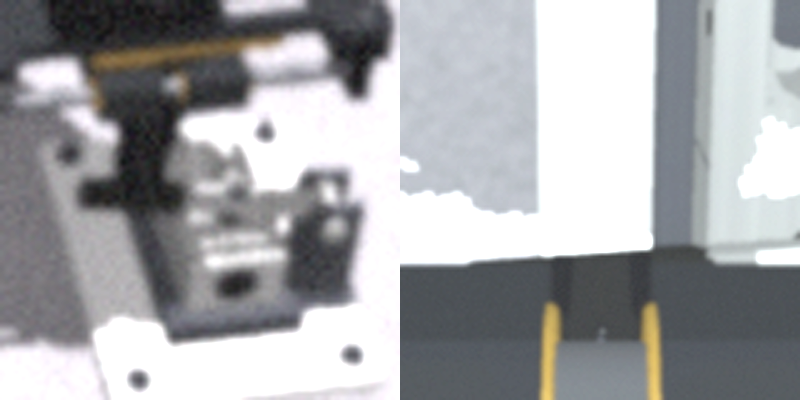

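Emit:
{"api": "drive_tool", "payload": {"series": [[[0,0,-0.15],0],[[0,0,-0.15],0],[[0,0,-0.15],0],[[0,0,-0.15],0],[[0,0,-0.15],0],[[0,0,-0.15],0],[[0,0,-0.15],0],[[0,0,-0.15],0],[[0,0,-0.15],0],[[0,0,-0.15],0]]}}

```text
time: 13.05
ee_pos: [0.5727, 0.1274, 0.0591]
eef_rot: [0.12, 0.993, 0.0, -0.0]
ft_force: [-0.7, -0.1, 0.8]
width: 0.0005
grip_force: 0.4
```

Emit:
{"api": "drive_tool", "payload": {"series": [[[0,0,-0.05],0],[[0,0,-0.05],0],[[0,0,-0.05],0],[[0,0,-0.05],0],[[0,0,-0.05],0],[[0,0,-0.05],0],[[0,0,-0.05],0],[[0,0,-0.05],0],[[0,0,-0.05],0],[[0,0,-0.05],0]]}}

```text
time: 14.3
ee_pos: [0.5727, 0.1274, 0.0541]
eef_rot: [0.12, 0.993, 0.0, -0.0]
ft_force: [-0.2, -0.2, 0.6]
width: 0.0005
grip_force: 0.3
```

Emit:
{"api": "drive_tool", "payload": {"series": [[[0,0,-0.05],0],[[0,0,-0.05],0],[[0,0,-0.05],0],[[0,0,-0.05],0],[[0,0,-0.05],0],[[0,0,-0.05],0],[[0,0,-0.05],0],[[0,0,-0.05],0],[[0,0,-0.05],0],[[0,0,-0.05],0]]}}

```text
time: 15.55
ee_pos: [0.573, 0.1274, 0.0514]
eef_rot: [0.12, 0.993, 0.0, 0.0]
ft_force: [-10.3, -2.9, 25.4]
width: 0.0004
grip_force: 12.8
```

Run:
```python
from h import *
from bench import vision
s_=wrist('w6');print(s_["ft_force"],s_["ee_pos"],s_["joint_torque"]);w=cv2.imread('pics/w6.png')
s=vision.camera("scene")["color"][:,:,::-1];s5=cv2.imread("pics/s5.png")
f=lambda x:np.clip(x.astype(float)*1.7+20,0,255).astype(np.uint8)
cv2.imwrite("pics/s6.png",s)
cv2.imwrite("pics/z6.png",np.hstack([f(cv2.resize(s[170:250,305:385],(400,400),interpolation=2)),f(cv2.resize(w[150:290,215:355],(400,400),interpolation=2))]))
```

```text
[-10.27633929  -2.88404799  25.37880752] [0.57301057 0.12738063 0.05143503] [-5.99387493e-01 -4.62351894e+01  2.82012440e+00 -3.02796435e+01
 -2.78371749e-01 -3.85148630e+00 -5.90184263e-04]
```

View pics/z6.png

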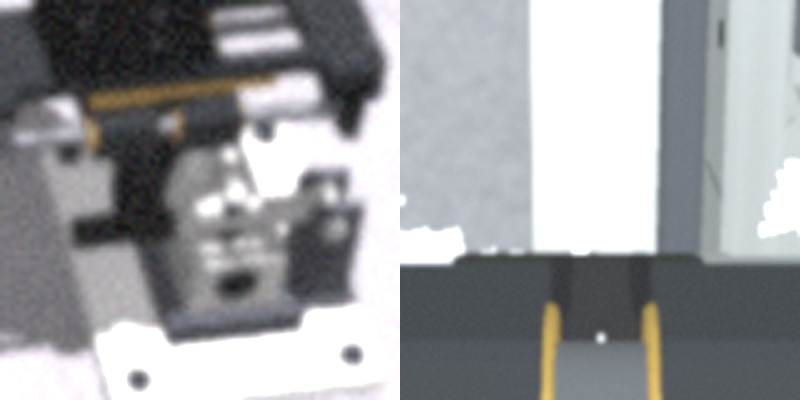

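The scene view shows the lever level with its grip end at (75,232), which matches the predicted shut pose. It met a hard stop at 25 N, so the clamp is shut. Next I'll go to the rack.

Emit:
{"api": "drive_tool", "payload": {"series": [[[0,0,3],0],[[0,0,5],0],[[0,-4,5],-0.6],[[0,-4,5],-0.6],[[0,-4.5,2],-0.6],[[0,-4.5,0],-0.6],[[0,-4.5,0],-0.6],[[0,-4.5,0],-0.6],[[0,-4.5,0],0],[[0,-4.2,0],0]], "hand": 0.54}}

```text
time: 16.9
ee_pos: [0.5726, -0.219, 0.2467]
eef_rot: [0.151, 0.989, 0.0, 0.0]
ft_force: [0.9, 0.3, 0.4]
width: 0.0404
grip_force: 0.0
```

Run:
```python
from h import *
from bench import vision
s_=wrist('w7');print(s_["width"],s_["ft_force"],s_["ee_pos"],toolyaw(s_))
w=cv2.imread('pics/w7.png');s=vision.camera("scene")["color"][:,:,::-1];cv2.imwrite("pics/s7.png",s)
f=lambda x:np.clip(x.astype(float)*1.5+20,0,255).astype(np.uint8)
z=np.zeros((600,800,3),np.uint8);z[:,:480]=f(cv2.resize(w[90:290,200:360],(480,600),interpolation=2))
z[:300,480:]=f(cv2.resize(s[180:255,310:390],(320,300),interpolation=2))
z[300:,480:]=f(cv2.resize(s[150:270,130:258],(320,300),interpolation=2))
cv2.imwrite("pics/z7.png",z)
d=np.load("pics/w7.npz")
for X in([.545,-.22,.084],[.545,-.22,.05]):
  c=d["K"]@(np.linalg.inv(d["M"])@np.append(X,1))[:3];print(c[:2]/c[2])
```

```text
0.040369527653958376 [0.89155438 0.34337468 0.37024707] [ 0.57260152 -0.21904681  0.24669981] 72.6171206801995
[276.5511235  162.78541515]
[277.26071372 159.03465836]
```

View pics/z7.png

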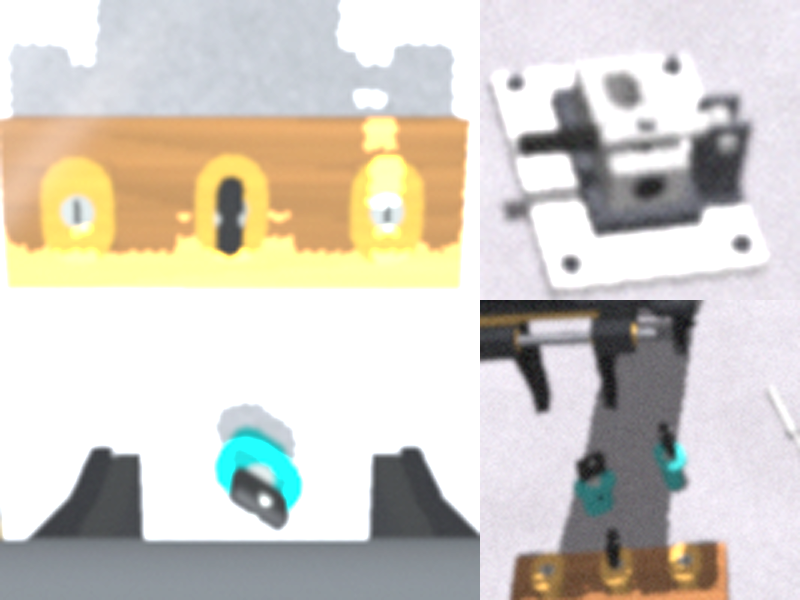

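The wrist view shows the key head at about (276.7,161.7), within 1 px of the prediction and aligned with the tool. The scene view shows the lever shut. Finger spacing in the wrist image and the lever contact height both put the real fingertips about 25 mm behind the TCP, not 8 mm ahead of it. I'll descend with that in mind.

Emit:
{"api": "drive_tool", "payload": {"series": [[[-1.5,-0.05,-3],0],[[-1.4,-0.05,-3],0],[[0,0,-3],0],[[0,0,-3],0],[[0,0,-3],0],[[0,0,-2],0],[[0,0,-1.5],0],[[0,0,-0.8],0],[[0,0,-0.4],0],[[0,0,-0.3],0]]}}

```text
time: 18.25
ee_pos: [0.5441, -0.2188, 0.0471]
eef_rot: [0.151, 0.989, 0.0, 0.0]
ft_force: [0.4, 0.7, 0.0]
width: 0.04
grip_force: 0.0
```

Emit:
{"api": "drive_tool", "payload": {"series": [[[0,0,-0.2],0],[[0,0,-0.2],0],[[0,0,-0.2],0],[[0,0,-0.2],0],[[0,0,-0.2],0],[[0,0,-0.1],0],[[0,0,-0.1],0],[[0,0,-0.1],0],[[0,0,-0.1],0],[[0,0,0],0]]}}

```text
time: 19.5
ee_pos: [0.5437, -0.2186, 0.0327]
eef_rot: [0.151, 0.989, 0.0, -0.0]
ft_force: [0.2, -0.0, 0.4]
width: 0.0404
grip_force: 0.0
```

Emit:
{"api": "drive_tool", "payload": {"series": [[[0,-0.1,-0.1],0],[[0,0,0],0],[[0,0,0],0],[[0,0,0],0],[[0,0,0],0],[[0,0,0],0],[[0,0,0],0],[[0,0,0],0],[[0,0,0],0],[[0,0,0],0]], "hand": 1, "newtons": 45}}

```text
time: 20.75
ee_pos: [0.5438, -0.2196, 0.0318]
eef_rot: [0.151, 0.989, 0.0, 0.0]
ft_force: [0.5, -0.0, 0.0]
width: 0.0097
grip_force: 45.0
```

Emit:
{"api": "drive_tool", "payload": {"series": [[[0,0,0.5],0],[[0,0,1],0],[[0,0,2],0],[[0,0,3],0],[[0,0,3],0],[[0,2,3],0],[[0.5,3.5,2],0.6],[[0.5,4,2],0.6],[[0.5,4,0],0.6],[[0.5,4,0],0.6]]}}

```text
time: 22.0
ee_pos: [0.5638, -0.0435, 0.1979]
eef_rot: [0.13, 0.991, 0.0, 0.001]
ft_force: [0.7, 0.2, -1.3]
width: 0.0095
grip_force: 45.0
```

Emit:
{"api": "drive_tool", "payload": {"series": [[[0.5,4,0],0.6],[[0.5,4,0],0.6],[[0.5,4,0],0],[[0,4,0],0],[[0,3.5,0],0],[[0,2.5,0],0],[[0,1,0],0],[[0,0,0],0],[[0,0,0],0],[[0,0,0],0]]}}

```text
time: 23.25
ee_pos: [0.579, 0.184, 0.197]
eef_rot: [0.121, 0.993, -0.0, 0.0]
ft_force: [-0.0, -0.5, -1.8]
width: 0.0095
grip_force: 45.0
```

Run:
```python
from h import *
s=wrist('w8');print(s["ee_pos"],toolyaw(s),s["width"])
print("w3 slot",wunp("w3",[(311.2,138)],.056))
d=np.load("pics/w8.npz")
c=d["K"]@(np.linalg.inv(d["M"])@[.5395,.1845,.056,1])[:3];p=c[:2]/c[2];print(p)
g=cv2.cvtColor(cv2.imread("pics/w8.png"),6)
u,v=p.astype(int)
for y in range(v-40,v+44,2): print(y,' '.join(f"{int(a):3d}" for a in g[y,u-40:u+42:2]))
print(u)
```

```text
[0.578966   0.18402456 0.19695402] 76.11497420205826 0.009450484584499867
w3 slot [[0.53749452 0.18489063 0.056     ]]
[276.18285343 153.05583103]
113 184 186 184 184 171 125 113 110 110 109 109 107 107 107 107 106 106 105 105 104 106 106 104 105 104 104 105 106 106 105 106 106 104 104 105 105 142 180 182 186 183
115 184 185 185 185 162  98  86  84  80  79  78  77  77  76  78  77  76  77  76  76  76  76  77  76  76  77  75  77  76  76  77  76  77  77  77  78 118 177 182 186 182
117 184 186 186 185 161  95  84  82  80  78  78  77  77  77  77  77  77  77  76  77  76  78  77  76  77  77  77  77  77  77  76  76  77  77  77  78 118 177 182 185 182
119 184 186 185 185 168  96  81  79  78  77  75  76  76  76  76  76  76  76  77  76  77  76  76  77  77  76  76  76  76  76  76  76  76  76  76  76 117 177 182 186 182
121 184 186 186 186 175  99  76  74  74  74  78  80  80  80  80  79  79  79  80  80  80  80  80  81  80  80  80  80  80  79  80  78  73  73  72  73 126 178 183 186 182
123 184 187 186 186 176 103  76  75 105 124 132 135 135 136 137 136 137 136 134 136 135 134 137 137 136 134 134 1
[... 5406 characters left out ...]
  75  67  60  62  62  82
189 214 215 193 208 218 196  97  78  81 126 148 148 147 149 153 150 149 165 222 174 151 146 148 152 149 148 149 149 146 152 151 135  85  78  78  77  73  62  61  62  62
191 247 247 247 247 247 247 130  78  81 125 148 149 147 150 152 149 149 155 216 197 150 146 147 152 150 147 147 147 146 151 151 134  85  77  78  77  75  67  65  69  68
193 247 247 247 247 247 247 150  84  90 127 146 147 145 148 150 147 147 149 147 146 144 142 147 151 149 147 147 148 145 150 150 133  86  88  84  76  76  74  71  75  74
195 192 198 197 199 198 207 125 118 127 129 132 132 132 133 134 133 133 135 140 132 123 125 140 142 138 137 137 137 135 138 138 130 112 130 119 105 105 104  94  91  88
276
```

Run:
```python
from h import *
P=wunp("w8",[(276.1,151.8),(275.9,122.5),(251.8,125),(300,125),(253.4,187),(299,187),(276,134),(276,169.5)],.056)
print(P)
a=np.radians(-13.9);print("edge+28",P[1][:2]+.028*np.array([np.cos(a),np.sin(a)]))
d=(P[4]+P[5]-P[2]-P[3])/2;print("yaw",np.degrees(np.arctan2(d[1],d[0])),np.linalg.norm(P[2]-P[3]),np.linalg.norm(P[4]-P[5]),np.linalg.norm(P[6]-P[7]))
for i in(2,4):
  e=P[i+1]-P[i];print(np.degrees(np.arctan2(e[1],e[0])))
# cylinder in gripper: print the rows beneath
g=cv2.cvtColor(cv2.imread("pics/w8.png"),6)
for y in range(193,262,3): print(y,' '.join(f"{int(x):3d}" for x in g[y,246:326:2]))
```

```text
[[0.53829168 0.18472347 0.056     ]
 [0.51116576 0.19143496 0.056     ]
 [0.50784472 0.16827741 0.056     ]
 [0.51901195 0.213439   0.056     ]
 [0.56700461 0.15366139 0.056     ]
 [0.57810161 0.19853866 0.056     ]
 [0.52166988 0.18885756 0.056     ]
 [0.55524219 0.18030219 0.056     ]]
edge+28 [0.53834582 0.18470858]
yaw -14.015254222727018 0.046521788692629545 0.0462289213055544 0.03464526998157475
76.1109216478234
76.11082798129054
193 247 150  84  90 127 146 147 145 148 150 147 147 149 147 146 144 142 147 151 149 147 147 148 145 150 150 133  86  88  84  76  76  74  71  75  74  74  75  77  77
196 114 124 130 133 132 133 132 132 132 133 132 134 137 173 183 177 161 172 160 136 150 147 134 134 135 134 133 129 134 131 128 128 128 121 118 110 109 118 138 122
199  49 120 148 149 150 149 149 149 151 149 149 149 150 193 166 155 183 242 246 246 247 243 230 163 150 151 164 152 150 151 151 150 150 150 151 145 141 211 245 240
202  55 163 231 236 245 234 231 237 245 242 234 237 232 146 181 192 151 166 244 247 247 247 246 237 243 246 246 238 238 246 246 242 238 246 246 213 212 242 246 241
205 
[... 2411 characters left out ...]
  36  32  30  32  92 216 225 174  53  44  45
250  44  44  47 183 224 170  42  30  31  31  38  41  39  42  39  34  32  34  35  34  35  34  35  35  34  41  40  42  42  39  32  32  32  54 189 225 171  47  44  45
253  45  43  49 185 222 124  33  31  32  33  40  41  41  40  41  34  34  34  33  34  35  34  36  34  34  40  40  42  39  40  31  33  31  33 135 222 169  46  45  45
256  44  63  81 163 157  56  31  33  33  35  41  41  41  40  39  34  35  36  36  36  35  35  34  36  34  38  42  40  40  41  35  31  31  31  58 163 154  81  61  45
259  49  93 106  99  57  31  29  32  31  37  41  40  41  41  39  35  39  38  37  37  37  38  38  35  34  38  41  40  40  41  35  32  30  31  31  62 100 106  90  49
```

Run:
```python
from h import *
from bench import vision
c=vision.camera("wrist");Mi=np.linalg.inv(c["mount"])
pr=lambda p:(lambda q:q[:2]/q[2])(c["intrinsics"]@(Mi@np.append(p,1))[:3])
for p in([.021,0,-.014],[.021,0,-.018],[.015,0,.0198],[.0135,0,.0198],[.007,.014,-.014],[.007,-.014,-.014],[.020,0,-.014]):print(p,pr(p))
```

```text
[0.021, 0, -0.014] [285.64619745 213.71092006]
[0.021, 0, -0.018] [285.66339997 215.79941675]
[0.015, 0, 0.0198] [285.52215163 208.11406214]
[0.0135, 0, 0.0198] [285.52120227 210.34281532]
[0.007, 0.014, -0.014] [310.84804725 237.93354644]
[0.007, -0.014, -0.014] [260.41816493 237.93941492]
[0.02, 0, -0.014] [285.64526145 215.4742166 ]
```

Emit:
{"api": "drive_tool", "payload": {"series": [[[-1.5,0.04,0],0],[[-1.5,0.04,-1],0],[[-1,0.03,-2],0],[[-0.25,0,-2.5],0],[[0,0,-2.5],0],[[0,0,-1.5],0],[[0,0,-1],0],[[0,0,-0.5],0],[[0,0,-0.2],0],[[0,0,0],0]]}}

```text
time: 24.6
ee_pos: [0.5365, 0.1865, 0.0852]
eef_rot: [0.12, 0.993, 0.0, 0.0]
ft_force: [-0.1, -0.4, -0.9]
width: 0.0094
grip_force: 45.0
```

Run:
```python
from h import *
s=wrist('w9');print(s["ee_pos"],toolyaw(s),s["ft_force"])
d=np.load("pics/w9.npz");Mi=np.linalg.inv(d["M"])
for X in([.5383,.1847,.056],[.5226,.1886,.056],[.5111,.1914,.056]):
  c=d["K"]@(Mi@np.append(X,1))[:3];print(c[:2]/c[2])
g=cv2.cvtColor(cv2.imread("pics/w9.png"),6)
for y in range(150,232,2): print(y,' '.join(f"{int(x):3d}" for x in g[y,236:336:3]))
```

```text
[0.53645621 0.18652733 0.08515836] 76.21684447082063 [-0.12467004 -0.43132698 -0.86795777]
[283.53271216 228.6583824 ]
[283.57435695 205.98170524]
[283.52340717 188.83451968]
150 186 184 185 182 185 190 188 187 189 184 184 183 184 182 180 184 185 182 182 180 180 182 186 187 184 189 185 182 181 185 182 182 179 184
152 186 184 185 183 184 189 188 187 189 185 184 181 184 181 180 184 185 182 182 180 180 182 187 187 183 188 185 181 180 186 183 181 179 185
154 186 183 185 182 184 189 188 187 189 185 184 181 184 182 180 183 185 182 182 180 180 182 186 186 184 188 184 181 181 186 183 181 179 184
156 185 184 185 182 183 188 188 187 189 184 184 182 183 182 180 183 185 181 181 180 179 182 185 185 184 188 184 181 181 185 183 180 179 184
158 185 184 184 182 184 189 189 187 188 184 184 182 183 182 180 183 185 182 182 180 179 182 186 185 184 188 185 182 181 184 183 181 179 214
160 185 184 185 182 183 188 188 186 188 184 183 182 183 182 180 184 185 182 181 179 179 182 186 186 183 188 185 181 181 184 183 181 181 246
162 185 183 185 182 183 188 188 187 188 184 184 181 183 182 180 183 185 182 181 178 1
[... 4114 characters left out ...]

222 233 185  95  78  77 143 151 150 149 152 150 121 123 137 142 142 143 142 142 140 128 121 145 149 148 155 149 111  77  78 221 247 247 247
224 247 231  94  77  78 143 151 151 148 152 144 127 139 142 142 142 142 141 142 142 141 133 129 149 149 154 149 109  77  78 244 247 247 247
226 247 247 134  78  78 143 150 151 149 152 132 140 140 141 141 141 141 141 140 141 141 141 136 143 149 154 149 109  77  77 244 247 247 247
228 247 247 162  78  78 140 151 150 148 145 135 140 140 139 140 140 140 140 139 141 140 141 140 129 149 154 149 109  76  78 244 247 247 247
230 247 247 163  79  78 137 150 149 147 134 138 139 139 139 140 139 140 140 139 140 141 141 140 134 144 154 149 105  78  78 245 247 247 247
```

Emit:
{"api": "drive_tool", "payload": {"series": [[[0,-0.11,0],0],[[0,0,-0.2],0],[[0,0,-0.2],0],[[0,0,-0.2],0],[[0,0,-0.2],0],[[0,0,-0.2],0],[[0,0,-0.2],0],[[0,0,-0.2],0],[[0,0,0],0],[[0,0,0],0]]}}

```text
time: 25.9
ee_pos: [0.5363, 0.1854, 0.0708]
eef_rot: [0.12, 0.993, 0.0, 0.0]
ft_force: [-0.6, 0.3, -1.2]
width: 0.0095
grip_force: 45.0
```

Underside is now 5 mm below the mouth with no resistance. Continuing.

Emit:
{"api": "drive_tool", "payload": {"series": [[[0,0,-0.2],0],[[0,0,-0.2],0],[[0,0,-0.2],0],[[0,0,-0.2],0],[[0,0,-0.2],0],[[0,0,-0.2],0],[[0,0,-0.2],0],[[0,0,0],0],[[0,0,0],0],[[0,0,0],0]]}}

```text
time: 27.15
ee_pos: [0.5363, 0.1854, 0.0569]
eef_rot: [0.12, 0.993, 0.0, 0.0]
ft_force: [-0.5, -0.4, -1.5]
width: 0.0096
grip_force: 45.0
```

Emit:
{"api": "drive_tool", "payload": {"series": [[[0,0,-0.15],0],[[0,0,-0.15],0],[[0,0,-0.15],0],[[0,0,-0.15],0],[[0,0,-0.15],0],[[0,0,-0.1],0],[[0,0,-0.1],0],[[0,0,-0.1],0],[[0,0,0],0],[[0,0,0],0]]}}

```text
time: 28.4
ee_pos: [0.5364, 0.1854, 0.0466]
eef_rot: [0.12, 0.993, 0.0, 0.0]
ft_force: [-1.8, -0.5, 7.7]
width: 0.0095
grip_force: 45.0
```

Emit:
{"api": "drive_tool", "payload": {"series": [[[0,0,-0.1],0],[[0,0,-0.1],0],[[0,0,-0.1],0],[[0,0,-0.1],0],[[0,0,-0.05],0],[[0,0,0],0],[[0,0,0],0],[[0,0,0],0],[[0,0,0],0],[[0,0,0],0]], "newtons": 58}}

```text
time: 29.65
ee_pos: [0.5365, 0.1854, 0.0424]
eef_rot: [0.12, 0.993, 0.0, 0.0]
ft_force: [-3.7, -1.0, 7.9]
width: 0.0098
grip_force: 58.0
```

Emit:
{"api": "drive_tool", "payload": {"series": [[[0,0,-0.05],0],[[0,0,-0.05],0],[[0,0,0],0],[[0,0,0],0],[[0,0,0],0],[[0,0,0],0],[[0,0,0],0],[[0,0,0],0],[[0,0,0],0],[[0,0,0],0]]}}

```text
time: 30.9
ee_pos: [0.5364, 0.1854, 0.0418]
eef_rot: [0.12, 0.993, 0.0, 0.0]
ft_force: [-5.4, -0.7, 13.4]
width: 0.0099
grip_force: 58.0
```

Emit:
{"api": "drive_tool", "payload": {"series": [[[0,0,-0.05],0],[[0,0,-0.05],0],[[0,0,0],0],[[0,0,0],0],[[0,0,0],0],[[0,0,0],0],[[0,0,0],0],[[0,0,0],0],[[0,0,0],0],[[0,0,0],0]]}}

```text
time: 32.15
ee_pos: [0.5365, 0.1855, 0.0417]
eef_rot: [0.12, 0.993, 0.0, 0.0]
ft_force: [-9.2, -3.1, 22.9]
width: 0.0096
grip_force: 58.0
```

```bash
python3 -c "
from bench import r
s=r.read_state();print(s['ft_force'],s['ee_pos'],s['width']);print(r.close_job())"
```

```text
[-9.16920906 -3.14710579 22.91866651] [0.53652768 0.18547403 0.04171613] 0.009593575820975489
the job is handed in; nothing more can be done
None
```

The job is handed in: the clamp lever is shut on the lock body, and the keyed cylinder is in the slot, pressed to its hard stop and still held there with about 23 N. I judged "fully home" from height and force, not from a picture.

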